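# Re-rack a row of bench supplies in mirror order

## Task

My left-handed colleague is taking over this bench: move the four things from the pale rack to the empty dark rack and put them there in the reverse order, one to a bay, so that the thing at the left end now is at the right end there, the second from the left becomes the second from the right, and so on. Stand each one upright on the board, in the middle of its bay, let go of it, tip nothing over on the way, and leave the sanding block, the masking tape and the wing clamp where they lie.

Things in the scene. Friction and masses are not known exactly. Their poses are not given: they have to be found in the camera images.
- full_rack: Pale rack, full at the start, the nearer or farther one. Fixed; board 84 mm deep (x), 336 long (y), top 95 mm above the bench, on end panels. Four bays, centres at x = 0, y = +123, +41, -41, -123 mm. Dividing strips 6 mm wide, 6 high; panels as high; no front or back lip. Origin: centre of its foot, on the bench; x away from the robot, y to its left (within 6 degrees). On mats: 97 mm.
- empty_rack: Dark rack, empty at the start. Fixed; board 84 mm deep (x), 336 long (y), top 95 mm above the bench, on end panels. Four bays, centres at x = 0, y = +123, +41, -41, -123 mm. Dividing strips 6 mm wide, 6 high; panels as high; no front or back lip. Origin: centre of its foot, on the bench; x away from the robot, y to its left (within 6 degrees). No mats.
- screw_jar: A clear glass jar of screws with a pale round lid, 57 mm in diameter, 104 mm tall, 0.35 kg, loose. Origin: centre of its underside; z up along its axis. Grasp round the body 60 to 90 mm above its foot.
- capped_jar: A slim round jar with a dark cap, 41 mm in diameter, 105 mm tall, 0.11 kg, loose. Origin: centre of its underside; z up along its axis. Grasp round the body or the cap.
- brush: A small dark brush standing on its wooden block with the bristles up, 24 mm (its x) by 45 mm (its y) and 40 mm tall, loose. Origin: centre of its underside; z up. Its y runs along the rack at the start; grasp it across the 24 mm, along its x.
- cup: An open, empty round steel cup, 58 mm in diameter at the rim, narrower at the foot, 70 mm tall, 0.12 kg, loose. Origin: centre of its underside; z up along its axis. Grasp round the outside, 35 to 50 mm above its foot.
- screw_jar_mat: A thin flat cork mat, 78 x 72 mm and 2 mm thick, fixed in one bay of the pale rack: the one on which the jar of screws stands at the start. It stays there and so marks the bay that this thing came from. Origin: centre of its underside, 95 mm above the bench; x and y along the rack's. The four mats look alike.
- capped_jar_mat: A thin flat cork mat, 78 x 72 mm and 2 mm thick, fixed in one bay of the pale rack: the one on which the slim dark-capped jar stands at the start. It stays there and so marks the bay that this thing came from. Origin: centre of its underside, 95 mm above the bench; x and y along the rack's. The four mats look alike.
- brush_mat: A thin flat cork mat, 78 x 72 mm and 2 mm thick, fixed in one bay of the pale rack: the one on which the brush stands at the start. It stays there and so marks the bay that this thing came from. Origin: centre of its underside, 95 mm above the bench; x and y along the rack's. The four mats look alike.
- cup_mat: A thin flat cork mat, 78 x 72 mm and 2 mm thick, fixed in one bay of the pale rack: the one on which the steel cup stands at the start. It stays there and so marks the bay that this thing came from. Origin: centre of its underside, 95 mm above the bench; x and y along the rack's. The four mats look alike.
- wing_clamp: A small grey metal two-winged clamp nut lying on the bench behind the racks, 19 x 88 x 17 mm: a bystander. Origin: centre of its underside.
- sanding_block: A brown sanding block lying on the bench, 62 x 100 x 32 mm: a bystander. Origin: centre of its underside.
- masking_tape: A roll of pale masking tape lying flat on the bench, 85 mm in diameter, 19 mm high: a bystander. Origin: centre of its underside.

How it is judged:
At the end, for the whole second after the job is handed in: All four stand upright (0.1 rad), at rest and released on the dark rack's board (foot within 4 mm of its top), each within 15 mm of a bay's centre along and across the rack, in the bay mirroring its own in the pale rack: leftmost to rightmost, second from left to second from right, and so on (x of screw_jar in the frame of empty_rack between -0.015 and 0.015 m and ((y of screw_jar_mat in the frame of full_rack between 0.103 and 0.143 m and y of screw_jar in the frame of empty_rack between -0.138 and -0.108 m) or (y of screw_jar_mat in the frame of full_rack between 0.021 and 0.061 m and y of screw_jar in the frame of empty_rack between -0.056 and -0.026 m) or (y of screw_jar_mat in the frame of full_rack between -0.061 and -0.021 m and y of screw_jar in the frame of empty_rack between 0.026 and 0.056 m) or (y of screw_jar_mat in the frame of full_rack between -0.143 and -0.103 m and y of screw_jar in the frame of empty_rack between 0.108 and 0.138 m)) and z of screw_jar in the frame of empty_rack between 0.091 and 0.099 m and angle between each of screw_jar, capped_jar, brush, cup's own z axis and vertical below 0.1 rad and linear speed of each of screw_jar, capped_jar, brush, cup below 0.02 m/s and angular speed of each of screw_jar, capped_jar, brush, cup below 0.2 rad/s and x of capped_jar in the frame of empty_rack between -0.015 and 0.015 m and ((y of capped_jar_mat in the frame of full_rack between 0.103 and 0.143 m and y of capped_jar in the frame of empty_rack between -0.138 and -0.108 m) or (y of capped_jar_mat in the frame of full_rack between 0.021 and 0.061 m and y of capped_jar in the frame of empty_rack between -0.056 and -0.026 m) or (y of capped_jar_mat in the frame of full_rack between -0.061 and -0.021 m and y of capped_jar in the frame of empty_rack between 0.026 and 0.056 m) or (y of capped_jar_mat in the frame of full_rack between -0.143 and -0.103 m and y of capped_jar in the frame of empty_rack between 0.108 and 0.138 m)) and z of capped_jar in the frame of empty_rack between 0.091 and 0.099 m and x of brush in the frame of empty_rack between -0.015 and 0.015 m and ((y of brush_mat in the frame of full_rack between 0.103 and 0.143 m and y of brush in the frame of empty_rack between -0.138 and -0.108 m) or (y of brush_mat in the frame of full_rack between 0.021 and 0.061 m and y of brush in the frame of empty_rack between -0.056 and -0.026 m) or (y of brush_mat in the frame of full_rack between -0.061 and -0.021 m and y of brush in the frame of empty_rack between 0.026 and 0.056 m) or (y of brush_mat in the frame of full_rack between -0.143 and -0.103 m and y of brush in the frame of empty_rack between 0.108 and 0.138 m)) and z of brush in the frame of empty_rack between 0.091 and 0.099 m and x of cup in the frame of empty_rack between -0.015 and 0.015 m and ((y of cup_mat in the frame of full_rack between 0.103 and 0.143 m and y of cup in the frame of empty_rack between -0.138 and -0.108 m) or (y of cup_mat in the frame of full_rack between 0.021 and 0.061 m and y of cup in the frame of empty_rack between -0.056 and -0.026 m) or (y of cup_mat in the frame of full_rack between -0.061 and -0.021 m and y of cup in the frame of empty_rack between 0.026 and 0.056 m) or (y of cup_mat in the frame of full_rack between -0.143 and -0.103 m and y of cup in the frame of empty_rack between 0.108 and 0.138 m)) and z of cup in the frame of empty_rack between 0.091 and 0.099 m); the robot touches nothing.
It fails at once if one of the four things is tipped over (more than 0.6 rad) (angle between any of screw_jar, capped_jar, brush, cup's own z axis and vertical above 0.6 rad).
It fails at once if the sanding block, masking tape or wing clamp is moved by more than 20 mm (distance of any of wing_clamp, sanding_block, masking_tape from where it was at the start of the episode above 0.02 m).
It also fails if it takes over 90 s, if anything falls off the work surface, if the arm or the gripper's body presses on something with over 40 N, if the wrist force passes 120 N, or if a joint passes its speed limit or range.

## Robot

A 7-joint arm with a two-finger parallel gripper is mounted at the origin on a cart in front of the work surface, level with it; the furniture and walls round the work are solid. World frame = base frame: x ahead of the robot, y to its left, z up, the work surface at z = 0. Lengths are in m, angles in rad, forces in N, time in s.
With the tool pointing down it reaches from about 0.425 to 0.925 m from the base axis. Payload 6.8 kg.
Tool frame: the origin (TCP) lies midway between the tips of the shut fingers; the grasp point (between the pads) lies 19 mm behind it (bot.pinch_z is the distance from the TCP to the grasp point, in m); x points along the fingers, y is the direction in which the jaws open and shut, and the axes are right-handed (so a half turn about x gives the same grasp; the last joint's range is limited). The gripper opens to 85 mm and grips with 20 to 120 N. Pads are 22 mm wide; open, the fingers measure 114 mm over their backs; the gripper's body (76 mm by 85 mm) begins 54 mm behind the grasp point. The pads swing forward as they close: fully open they stand 13 mm farther back than shut.
Start: joints at [1.058, 0.477, 0.022, 1.555, -0.011, 1.109, -0.083], TCP at [0.266, -0.62, 0.231] pointing down, gripper open.
Joint ranges: [-2.96, 2.96], [-0.34, 2.1], [-1.41, 1.46], [0.24, 2.44], [-1.37, 4.51], [0.17, 1.92], [-2.96, 2.96]. Speed limits (rad/s): [2.39, 2.39, 3.14, 3.14, 3.14, 3.14, 3.14].

## Interface

Orientations are given as a unit quaternion [w, x, y, z].
In Python, from station import bot gives the robot as it stands. The module is installed in compiled form; this text tells all that it offers.
- The arm moves only by the tool step_arm, never from a script. Its argument "plan" is a list of rows, each a list of 6 numbers: the shift along the tool's x, y, z in units of 40 mm (1.0 is 40 mm), then the turn, a rotation vector about the tool's x, y, z in units of 360 degrees (1.0 is 360 degrees). In form: [[dx, dy, dz, ax, ay, az], ...]. A call has 1 to 8 rows; each row shifts and turns the commanded pose from where the row before left it, along the tool's axes as they then stand; what a row does not reach is not made up. A row lasts 1/8 s, in which the tool goes at most 62.5 mm and 10.7 degrees, less where a joint would pass 70% of its speed; a pose out of reach is approached as far as the arm can. A call with a number of a shift or a turn outside -1 to 1 is refused whole. A call with a gripper value outside its range is refused whole. "fingers" is the closure, from -1 (fully open) to 1 (shut), set as the call begins (left out, the last holds). The fingers move at their own pace and stop on an object; "force" is the grip in N (left out, the last holds). Time passes only in rows, so rows that do not move let the fingers close. It gives the time, the measured TCP pose, the force and the opening at its end, in the units of the state.
- bot.get_obs(): the state, without advancing time (a new reading comes with each control period).
- bot.read_camera(name): name is "scene" or "top" or "wrist"; returns (picture, depth): 480x640x3 uint8, red, green, blue; 480x640 float32, m along the optical axis (not along the pixel's ray), 0 where there is no reading.
- bot.camera_model(name): a dict with "mtx" (3x3 intrinsics, pixels), "origin" and "rotation" of the camera in the world; the wrist camera has in their place "T_tool_cam" (4x4, takes a point from camera to tool coordinates, whose origin is the TCP and whose axes are the tool frame's). Camera axes: x right, y up, looking along -z (the intrinsics and any distortion apply to the point x, -y, -z); pixel columns grow to the right and rows downward; lengths in m; the calibration is good to about 2 mm. A picture is of the moment at which its call begins: read the wrist's pose just before it. camera_model takes no time and is no camera call.
- bot.hand_in(): hands the job in, once; it reports no verdict.
The state is a dict: "t": time; "q": joint angles; "joint_vel": joint speeds; "joint_torque": joint torques, N m; "eef_pos": TCP position; "tool_rot": TCP orientation; "contact_force": force on the tool from outside, world axes, zero at the start; "torque": the same for the moment, N m; "gripper_width": opening from 0.0 (shut) to 1.0 (fully open).
Only numpy, scipy, OpenCV 4.12 (cv2) and the standard library are available. Lean on these libraries where they do the work, as an engineer would, in place of code of your own. Each camera call takes 0.05 s, during which the arm holds its last target.

## Working session

There is one attempt and no reset: what is moved stays moved. The work goes in short steps, Python scripts to look and compute and a tool call to move; the robot and the scene stay as the last step left them, time stands still between calls to the robot, and variables do not carry over. Pictures are saved under pics/ and viewed, and the job is handed in when it is done.

Besides the shell and the picture viewer there is one more tool, called after "Call:" as name(argument=value, ...) on one line, values as JSON. step_arm: Moves the arm, as the interface text tells. Shifts and turns lie within -1 to 1; 1 stands for 40 mm of shift or 360 degrees of turn. Its arguments: {"type":"object","properties":{"plan":{"type":"array"},"fingers":{"type":"number"},"force":{"type":"number"}},"required":["plan"]}

```bash
mkdir -p pics; cat > look.py <<'E'
from station import bot
import cv2,numpy as np,sys
tag=sys.argv[1]
for n in sys.argv[2:]:
    o=bot.get_obs()
    p,d=bot.read_camera(n)
    cv2.imwrite(f'pics/{n}_{tag}.png',p[:,:,::-1]); np.savez(f'pics/{n}_{tag}.npz',p=p,d=d,pos=o['eef_pos'],rot=o['tool_rot'])
E
python3 look.py a scene top; python3 - <<'E'
from station import bot
print(bot.get_obs(), bot.pinch_z)
for n in("scene","top","wrist"): print(n,bot.camera_model(n))
E
```

```text
{'t': 0.1, 'q': array([ 1.05792733,  0.47772474,  0.0223274 ,  1.5563553 , -0.01147961,
        1.10928711, -0.08312158]), 'joint_vel': array([ 0.00074661, -0.00194479,  0.00066893, -0.00044683, -0.00111337,
       -0.00019738,  0.00053593]), 'joint_torque': array([ 4.85373224e-03, -5.97755814e+01,  1.61396764e+00, -2.81951022e+01,
        1.28952228e-02,  5.04962954e-03,  2.85437397e-05]), 'eef_pos': array([ 0.26560261, -0.6199687 ,  0.2304166 ]), 'tool_rot': array([-0.14158068, -0.69251099, -0.14269885,  0.6928351 ]), 'contact_force': array([0.45031333, 0.19782013, 0.04079686]), 'torque': array([ 0.02038692, -0.0313524 , -0.01058848]), 'gripper_width': 0.9973304144123506} 0.0187
scene {'mtx': array([[504.22746461,   0.        , 316.10361546],
       [  0.        , 504.22746461, 239.24956324],
       [  0.        ,   0.        ,   1.        ]]), 'origin': array([0.18237863, 0.50054644, 0.6839722 ]), 'rotation': array([-0.2030447 , -0.10546403,  0.45293923,  0.86168222])}
top {'mtx': array([[499.50901917,   0.        , 325.23639479],
       [  0.        , 499.50901917, 239.66241847],
       [  0.        ,   0.        ,   1.        ]]), 'origin': array([ 0.47857895, -0.27429084,  1.04420985]), 'rotation': array([-0.70315437, -0.03170878,  0.01620003,  0.71014509])}
wrist {'mtx': array([[415.67029047,   0.        , 318.29630024],
       [  0.        , 415.67029047, 242.64961394],
       [  0.        ,   0.        ,   1.        ]]), 'T_tool_cam': array([[-1.28979055e-04,  3.22831045e-01, -9.46456602e-01,
        -1.42812272e-01],
       [ 9.99999936e-01, -2.73535997e-04, -2.29577308e-04,
        -2.27155595e-04],
       [-3.33004632e-04, -9.46456571e-01, -3.22830989e-01,
        -8.38563262e-02],
       [ 0.00000000e+00,  0.00000000e+00,  0.00000000e+00,
         1.00000000e+00]])}
```

View pics/top_a.png

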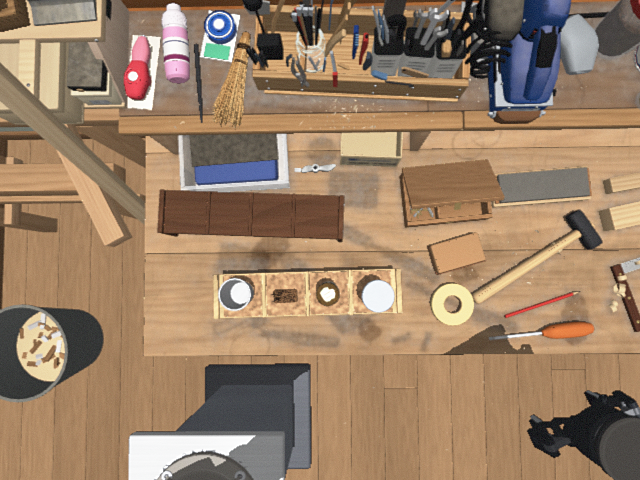

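View pics/scene_a.png

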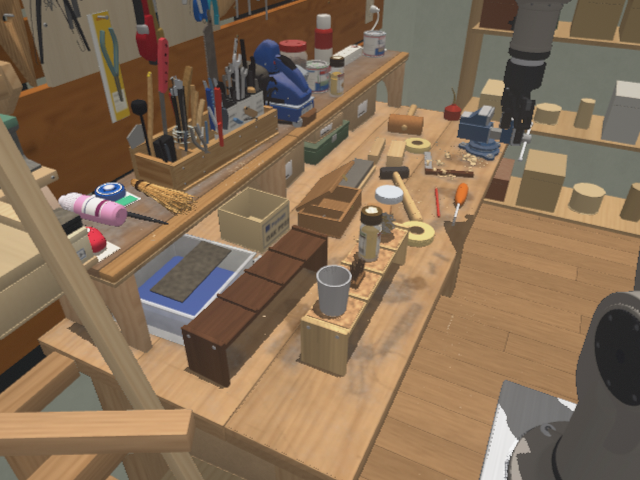

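```bash
cat > h.py <<'E'
from station import bot
import cv2,numpy as np
from scipy.spatial.transform import Rotation as R
def q2R(q): return R.from_quat([q[1],q[2],q[3],q[0]]).as_matrix()
def cam(n,pos=None,rot=None):
    m=bot.camera_model(n)
    if n=='wrist':
        T=np.eye(4);T[:3,:3]=q2R(rot);T[:3,3]=pos;T=T@m['T_tool_cam'];return m['mtx'],T[:3,:3],T[:3,3]
    return m['mtx'],q2R(m['rotation']),np.array(m['origin'])
def load(n,tag):
    z=np.load(f'pics/{n}_{tag}.npz');return z['p'],z['d'],cam(n,z['pos'],z['rot'])
def rays(c,uv):
    K,Rm,o=c;uv=np.atleast_2d(uv).astype(float)
    return np.c_[(uv[:,0]-K[0,2])/K[0,0],-(uv[:,1]-K[1,2])/K[1,1],-np.ones(len(uv))]@Rm.T
def onplane(c,uv,z):
    r=rays(c,uv);o=c[2];return o+r*((z-o[2])/r[:,2])[:,None]
def cloud(c,d):
    v,u=np.mgrid[:480,:640];r=rays(c,np.c_[u.ravel(),v.ravel()])
    return (c[2]+r*d.ravel()[:,None]).reshape(480,640,3)
E
python3 - <<'E'
from h import *
p,d,c=load('top','a');P=cloud(c,d)
for u,v in [(160,191),(343,198),(341,239),(159,233),(250,215),(214,276),(401,270),(402,312),(215,318),(237,293),(285,295),(328,293),(377,295),(200,340),(316,168),(458,252),(453,304),(183,180),(240,172),(370,145),(300,125),(440,180)]:
    print((u,v),P[v,u].round(4))
E
```

```text
(160, 191) [0.6399 0.0629 0.1002]
(343, 198) [ 0.6219 -0.2884  0.1002]
(341, 239) [ 0.5451 -0.2839  0.0796]
(159, 233) [0.5671 0.0981 0.0041]
(250, 215) [ 0.5914 -0.1108  0.1002]
(214, 276) [ 0.476  -0.0426  0.1007]
(401, 270) [ 0.4786 -0.2743  1.0442]
(402, 312) [ 0.4055 -0.3965  0.0977]
(215, 318) [ 0.397  -0.0447  0.0997]
(237, 293) [ 0.4436 -0.0861  0.0995]
(285, 295) [ 0.4394 -0.178   0.1086]
(328, 293) [ 0.4462 -0.2599  0.2048]
(377, 295) [ 0.442 -0.342  0.2  ]
(200, 340) [0.3435 0.0101 0.0019]
(316, 168) [ 0.6986 -0.2341  0.0151]
(458, 252) [ 0.5197 -0.5201  0.031 ]
(453, 304) [ 0.4134 -0.515  -0.0021]
(183, 180) [0.6636 0.0233 0.0848]
(240, 172) [ 0.6851 -0.0816  0.0498]
(370, 145) [ 0.7486 -0.3481  0.0039]
(300, 125) [ 0.7338 -0.2145  0.2023]
(440, 180) [ 0.6559 -0.4751  0.0903]
```

```bash
python3 - <<'E'
from h import *
o=bot.get_obs();print(q2R(o['tool_rot']).round(3))
p,d,c=load('top','a');P=cloud(c,d)
for nm,(x0,x1,y0,y1,zl,zh) in dict(dark=(.53,.66,-.33,.09,.09,.106),pale=(.37,.52,-.45,.0,.09,.106)).items():
    m=((P[...,0]>x0)&(P[...,0]<x1)&(P[...,1]>y0)&(P[...,1]<y1)&(P[...,2]>zl)&(P[...,2]<zh)).astype(np.uint8)
    m=cv2.morphologyEx(m,cv2.MORPH_OPEN,np.ones((3,3)))
    pts=P[m>0][:,:2].astype(np.float32)
    r=cv2.minAreaRect(pts*1000);print(nm,len(pts),r, np.median(P[m>0][:,2]))
    cv2.imwrite(f'pics/m_{nm}.png',m*255)
    # robust: long edges via per-column extremes
    ys=np.arange(y0,y1,.004);lo=[];hi=[];yy=[]
    for y in ys:
        s=pts[abs(pts[:,1]-y)<.002]
        if len(s)>5: lo.append(s[:,0].min());hi.append(s[:,0].max());yy.append(y)
    yy=np.array(yy)
    for e in(lo,hi):
        e=np.array(e);k=np.ones(len(e),bool)
        for _ in range(5):
            f=np.polyfit(yy[k],e[k],1);rs=e-np.polyval(f,yy);k=abs(rs)<max(.002,1.5*np.median(abs(rs)))
        print(f,k.sum(),len(k))
    print('y',pts[:,1].min(),pts[:,1].max())
# object tops
hsv=cv2.cvtColor(p,cv2.COLOR_RGB2HSV)
for nm,(zl,zh,y0,y1) in dict(cup=(.155,.175,-.13,-.04),brush=(.11,.145,-.22,-.13),capped=(.19,.21,-.30,-.21),screw=(.19,.21,-.4,-.29)).items():
    m=(P[...,0]>.38)&(P[...,0]<.5)&(P[...,1]>y0)&(P[...,1]<y1)&(P[...,2]>zl)&(P[...,2]<zh)
    s=P[m];print(nm,len(s),s.min(0).round(4),s.max(0).round(4),((s.min(0)+s.max(0))/2).round(4), cv2.minEnclosingCircle(s[:,:2].astype(np.float32)*1000),cv2.minAreaRect(s[:,:2].astype(np.float32)*1000))
b=cv2.resize(p[180:330,150:410],None,fx=3,fy=3,interpolation=cv2.INTER_CUBIC);cv2.imwrite('pics/crop.png',b[:,:,::-1])
E
```

```text
[[-0.001  0.394 -0.919]
 [ 0.001 -0.919 -0.394]
 [-1.    -0.002  0.   ]]
dark 7934 ((594.8141479492188, -111.05047607421875), (356.41119384765625, 84.42256927490234), 87.34027099609375) 0.0943479567100659
[0.04608206 0.55848691] 89 90
[0.04518643 0.64082922] 87 90
y -0.29040015 0.06756329
pale 6086 ((442.0404052734375, -218.1293487548828), (84.08915710449219, 356.2391662597656), 1.374111294746399) 0.09632711023377238
[-0.02341353  0.39602836] 83 90
[-0.02276316  0.47817262] 87 90
y -0.39685005 -0.03975428
cup 242 [ 0.4163 -0.1226  0.1552] [ 0.4724 -0.0654  0.1699] [ 0.4444 -0.094   0.1626] ((444.56231689453125, -94.11881256103516), 29.03129005432129) ((444.39202880859375, -94.56673431396484), (56.176612854003906, 56.840484619140625), 58.18006896972656)
brush 98 [ 0.4284 -0.1986  0.11  ] [ 0.4488 -0.1564  0.1364] [ 0.4386 -0.1775  0.1232] ((435.46923828125, -177.15390014648438), 21.536609649658203) ((438.5457458496094, -177.19467163085938), (19.961162567138672, 42.3555908203125), 2.723912477493286)
capped 450 [ 0.4259 -0.2784  0.19  ] [ 0.4645 -0.2392  0.2056] [ 0.4452 -0.2588  0.1978] ((444.7391052246094, -258.9950866699219), 20.161115646362305) ((445.1698913574219, -258.83709716796875), (39.08500289916992, 38.51285171508789), 89.23162841796875)
screw 843 [ 0.4134 -0.3708  0.1931] [ 0.4671 -0.3169  0.2047] [ 0.4403 -0.3438  0.1989] ((440.8302917480469, -343.7793273925781), 27.45222282409668) ((441.17047119140625, -343.8370666503906), (53.21588134765625, 53.59715270996094), 44.61806869506836)
```

View pics/crop.png

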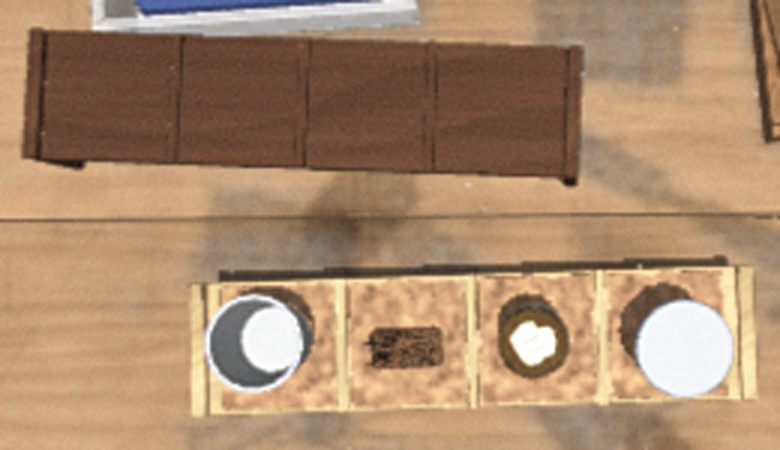

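Call:
step_arm(plan=[[0, 0, 0, -0.0265, 0, 0], [0, 0, 0, -0.0265, 0, 0], [0, 0, 0, -0.0265, 0, 0], [0, 0, 0, -0.0265, 0, 0], [0, 0, 0, -0.0265, 0, 0], [0, 0, 0, -0.0265, 0, 0], [0, 0, 0, -0.0265, 0, 0], [0, 0, 0, 0, 0, 0]], fingers=-1, force=30)

```text
t: 1.1
eef_pos: [0.2655, -0.6203, 0.2308]
tool_rot: [0.499, 0.501, 0.5, -0.5]
contact_force: [-0.3, -0.1, 0.3]
gripper_width: 0.998
```

Call:
step_arm(plan=[[-0.1, 0.55, -0.86, 0, 0, 0], [-0.1, 0.55, -0.86, 0, 0, 0], [-0.1, 0.55, -0.86, 0, 0, 0], [-0.1, 0.55, -0.86, 0, 0, 0], [0, 0.55, -0.86, 0, 0, 0], [0, 0.55, -0.86, 0, 0, 0], [0, 0.55, -0.86, 0, 0, 0], [0, 0.54, -0.88, 0, 0, 0]])

```text
t: 2.1
eef_pos: [0.4421, -0.3434, 0.2472]
tool_rot: [0.499, 0.501, 0.499, -0.501]
contact_force: [-0.2, 0.3, -0.3]
gripper_width: 1.001
```

Call:
step_arm(plan=[[0, 0, 0, 0, 0, 0], [0, 0, 0, 0, 0, 0]])

```text
t: 2.35
eef_pos: [0.4412, -0.345, 0.2472]
tool_rot: [-0.499, -0.501, -0.499, 0.501]
contact_force: [0.1, -0.2, -0.7]
gripper_width: 1.002
```

```bash
python3 look.py b wrist scene
```

```text
(no output)
```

View pics/wrist_b.png

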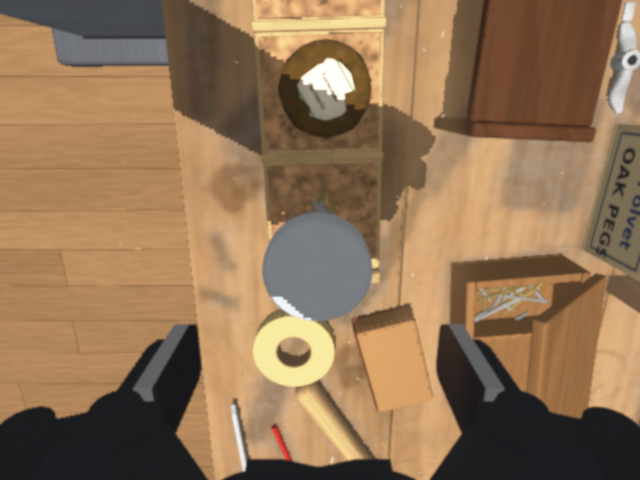

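View pics/scene_b.png

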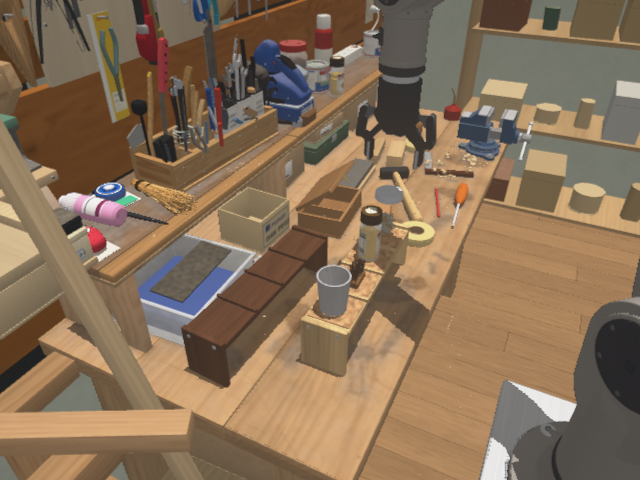

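```bash
python3 - <<'E'
from h import *
p,d,c=load('wrist','b')
print(c[2],c[1].round(2))
print(onplane(c,[(317.5,266),(264,266),(372,266)],.201), 'capped',onplane(c,[(325,88)],.202))
P=cloud(c,d);print(P[266,318],P[88,310])
print('dark end',P[130,540],P[130,480],P[130,590])
E
```

```text
[ 0.44210751 -0.26135636  0.38997932] [[ 1.    0.    0.  ]
 [-0.    0.95  0.32]
 [-0.   -0.32  0.95]]
[[ 0.44136339 -0.33794099  0.201     ]
 [ 0.41515703 -0.33788274  0.201     ]
 [ 0.46805335 -0.33800032  0.201     ]] capped [[ 0.4448059  -0.25623721  0.202     ]]
[ 0.4416096  -0.33773938  0.20149884] [ 0.43845734 -0.25623693  0.20259139]
dark end [ 0.5906262  -0.28030145  0.1013893 ] [ 0.55058844 -0.28023906  0.10079869] [ 0.62503016 -0.28047563  0.10002339]
```

Call:
step_arm(plan=[[0.4, 0, -0.05, 0, 0, 0], [0.5, 0, -0.05, 0, 0, 0], [0.5, 0, 0, 0, 0, 0], [0.5, 0, 0, 0, 0, 0], [0.4, 0, 0, 0, 0, 0], [0.18, 0, 0, 0, 0, 0], [0, 0, 0, 0, 0, 0]])

```text
t: 3.32
eef_pos: [0.4413, -0.3405, 0.1476]
tool_rot: [-0.5, -0.5, -0.5, 0.5]
contact_force: [-0.1, -0.2, 0.2]
gripper_width: 0.998
```

Call:
step_arm(plan=[[0, 0, 0, 0, 0, 0], [0, 0, 0, 0, 0, 0], [0, 0, 0, 0, 0, 0], [0, 0, 0, 0, 0, 0], [0, 0, 0, 0, 0, 0], [0, 0, 0, 0, 0, 0]], fingers=1, force=40)

```text
t: 4.08
eef_pos: [0.4418, -0.3409, 0.1491]
tool_rot: [0.5, 0.5, 0.499, -0.5]
contact_force: [-2.8, -0.7, 5.5]
gripper_width: 0.66
```

Call:
step_arm(plan=[[-0.3, 0, 0, 0, 0, 0], [-0.4, 0, 0, 0, 0, 0], [-0.4, 0.2, 0, 0, 0, 0], [0, 0.6, 0, 0, 0, 0], [0, 0.8, 0, 0, 0, 0], [0, 0.8, -0.2, 0, 0, 0], [0, 0.8, -0.4, 0, 0, 0], [0, 0.5, -0.6, 0, 0, 0]])

```text
t: 5.08
eef_pos: [0.5917, -0.2924, 0.1929]
tool_rot: [0.5, 0.501, 0.499, -0.5]
contact_force: [-0.3, 0.1, -4.4]
gripper_width: 0.661
```

Call:
step_arm(plan=[[0, 0.28, -0.8, 0, 0, 0], [0, 0, -0.9, 0, 0, 0], [0, 0, -1, 0, 0, 0], [0, 0, -1, 0, 0, 0], [0, 0, -1, 0, 0, 0], [0, 0, -0.9, 0, 0, 0], [0, 0, -0.7, 0, 0, 0], [0, 0, -0.6, 0, 0, 0]])

```text
t: 6.08
eef_pos: [0.6016, -0.0147, 0.1932]
tool_rot: [0.5, 0.5, 0.5, -0.499]
contact_force: [0.8, -0.3, -4.7]
gripper_width: 0.665
```

Call:
step_arm(plan=[[0, 0, -0.4, 0, 0, 0], [0, 0, -0.32, 0, 0, 0], [0, 0, 0, 0, 0, 0], [0, 0, 0, 0, 0, 0]])

```text
t: 6.58
eef_pos: [0.601, 0.0109, 0.192]
tool_rot: [-0.5, -0.5, -0.499, 0.501]
contact_force: [0.8, -0.8, -3.0]
gripper_width: 0.662
```

```bash
python3 look.py c wrist top
```

```text
(no output)
```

View pics/wrist_c.png

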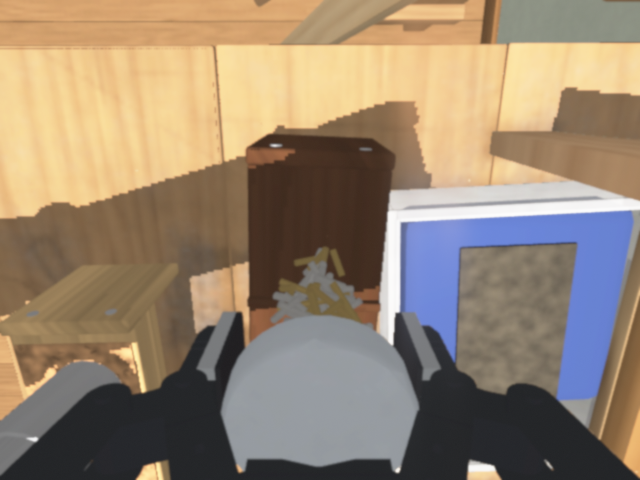

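View pics/top_c.png

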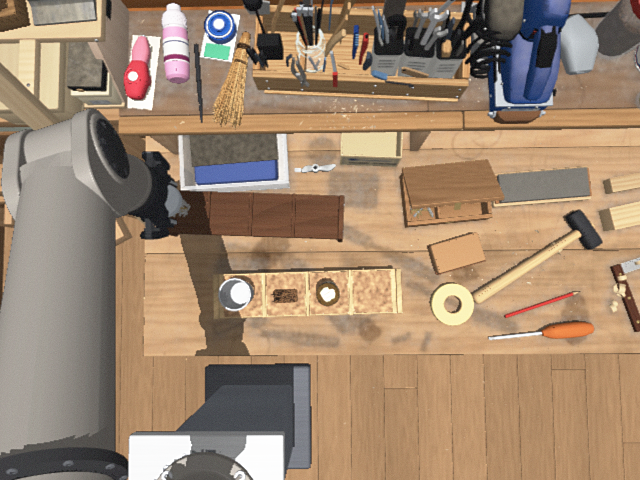

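```bash
python3 - <<'E'
from h import *
p,d,c=load('wrist','c')
P=cloud(c,d)
for u,v in [(320,140),(320,150),(320,158),(320,166),(260,303),(260,298),(260,230),(375,230),(320,350)]: print(u,v,P[v,u].round(4), onplane(c,[(u,v)],.101).round(4))
# lid
m=(P[...,2]>.235)&(P[...,2]<.255)&(P[...,0]>.55)&(P[...,0]<.65)
s=P[m];print(len(s),s.min(0),s.max(0))
s=s[s[:,2]>.242];print(cv2.minEnclosingCircle(s[:,:2].astype(np.float32)*1000))
# rack front/back edges
for v in (180,220,260):
    r=P[v,230:410];k=(r[:,2]>.085)&(r[:,2]<.11);print(v,r[k][:,0].min(),r[k][:,0].max(),r[k][:,1].mean())
E
```

```text
320 140 [0.6028 0.069  0.0424] [[0.6026 0.0741 0.101 ]]
320 150 [0.6026 0.0686 0.1001] [[0.6026 0.0687 0.101 ]]
320 158 [0.6026 0.0644 0.1011] [[0.6026 0.0644 0.101 ]]
320 166 [0.6026 0.0599 0.1006] [[0.6026 0.06   0.101 ]]
260 303 [ 0.565  -0.0252  0.1009] [[ 0.5651 -0.0252  0.101 ]]
260 298 [ 0.5651 -0.0221  0.1002] [[ 0.5652 -0.0217  0.101 ]]
260 230 [0.5666 0.0211 0.0961] [[0.5673 0.0226 0.101 ]]
375 230 [0.6358 0.0206 0.0948] [[0.6349 0.0225 0.101 ]]
320 350 [0.6021 0.0351 0.2444] [[ 0.6026 -0.0593  0.101 ]]
34195 [ 0.55000006 -0.00595113  0.2350002 ] [0.64999799 0.03844006 0.25499553]
((600.0387573242188, 12.666327476501465), 51.69898223876953)
180 0.5608099226745976 0.6438493558711504 0.05103066548398756
220 0.5592133527817607 0.6579735437666782 0.02668953511905073
260 0.5587324465983977 0.6533370797199416 0.0010269029974614779
```

Call:
step_arm(plan=[[0.2, 0, -0.08, 0, 0, 0], [0.3, 0, 0, 0, 0, 0], [0.3, 0, 0, 0, 0, 0], [0.2, 0, 0, 0, 0, 0], [0.1, 0, 0, 0, 0, 0], [0.02, 0, 0, 0, 0, 0], [0, 0, 0, 0, 0, 0]])

```text
t: 7.55
eef_pos: [0.6012, 0.0154, 0.1475]
tool_rot: [0.5, 0.5, 0.5, -0.5]
contact_force: [-0.1, -0.6, -3.8]
gripper_width: 0.657
```

```bash
python3 look.py d scene; python3 -c "
from station import bot;o=bot.get_obs();print(o['eef_pos'],o['contact_force'])"
```

```text
[0.60120998 0.01539181 0.14758748] [-1.1626269   0.54489032 -4.52684808]
```

View pics/scene_d.png

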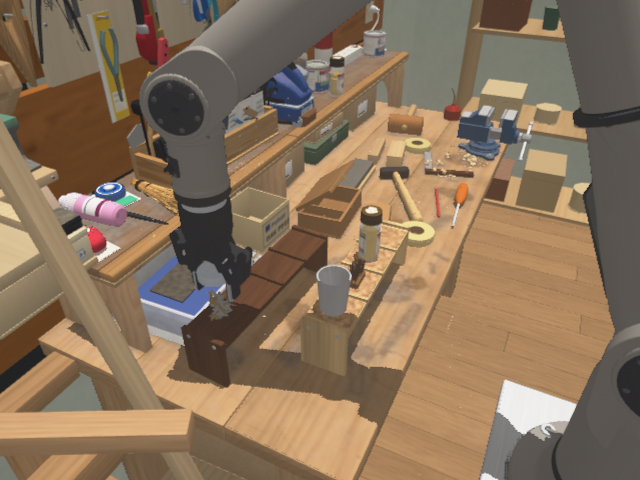

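Jar is over the left bay, with the weight still on the tool (−4.5 N). I lower it until contact takes the weight.

Call:
step_arm(plan=[[0.03, 0, 0, 0, 0, 0], [0, 0, 0, 0, 0, 0], [0.03, 0, 0, 0, 0, 0], [0, 0, 0, 0, 0, 0]])

```text
t: 8.1
eef_pos: [0.6013, 0.0155, 0.147]
tool_rot: [0.5, 0.5, 0.499, -0.5]
contact_force: [-5.9, 0.7, 13.5]
gripper_width: 0.663
```

Call:
step_arm(plan=[[0, 0, 0, 0, 0, 0], [0, 0, 0, 0, 0, 0], [0, 0, 0, 0, 0, 0], [0, 0, 0, 0, 0, 0], [-0.3, 0, 0, 0, 0, 0], [-0.6, 0, 0, 0, 0, 0], [-0.9, 0, 0, 0, 0, 0], [-0.9, 0, 0, 0, 0, 0]], fingers=-1)

```text
t: 9.1
eef_pos: [0.601, 0.0155, 0.2548]
tool_rot: [0.5, 0.5, 0.5, -0.5]
contact_force: [-0.5, -0.6, 0.2]
gripper_width: 1.001
```

Call:
step_arm(plan=[[0, -0.3, 0.4, 0, 0, 0], [0, -0.5, 0.8, 0, 0, 0], [0, -0.6, 1, 0, 0, 0], [0, -0.6, 1, 0, 0, 0], [0, -0.6, 1, 0, 0, 0], [0, -0.6, 1, 0, 0, 0], [0, -0.5, 1, 0, 0, 0], [0, -0.2, 0.64, 0, 0, 0]])

```text
t: 10.1
eef_pos: [0.4423, -0.2606, 0.2527]
tool_rot: [-0.499, -0.501, -0.499, 0.501]
contact_force: [1.0, 0.7, 0.5]
gripper_width: 1.0
```

Call:
step_arm(plan=[[0, 0, 0, 0, 0, 0], [0, 0, 0, 0, 0, 0]])

```text
t: 10.35
eef_pos: [0.4448, -0.2572, 0.2528]
tool_rot: [0.5, 0.5, 0.5, -0.5]
contact_force: [0.6, -0.3, 0.7]
gripper_width: 0.997
```

```bash
python3 look.py e top wrist; python3 - <<'E'
from h import *
p,d,c=load('top','e');P=cloud(c,d)
m=(P[...,0]>.56)&(P[...,0]<.64)&(P[...,1]>-.03)&(P[...,1]<.05)&(P[...,2]>.19)&(P[...,2]<.205)
s=P[m];print(len(s),s.min(0),s.max(0),cv2.minEnclosingCircle(s[:,:2].astype(np.float32)*1000))
E
```

```text
818 [ 0.57320578 -0.01529326  0.19007718] [0.62731807 0.03849953 0.20278576] ((600.7677612304688, 12.027283668518066), 27.9865665435791)
```

View pics/top_e.png

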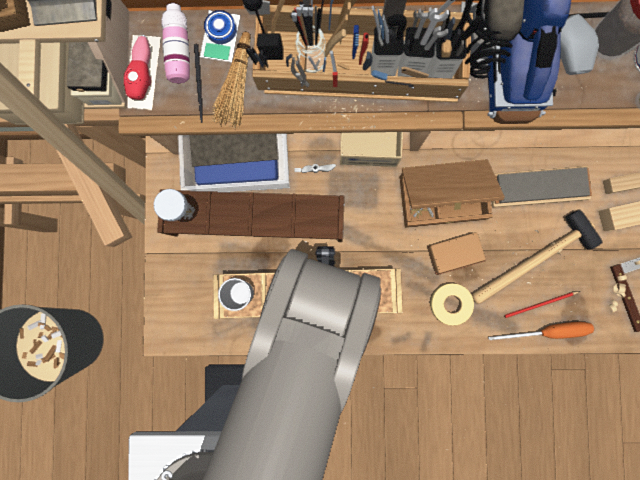

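View pics/wrist_e.png

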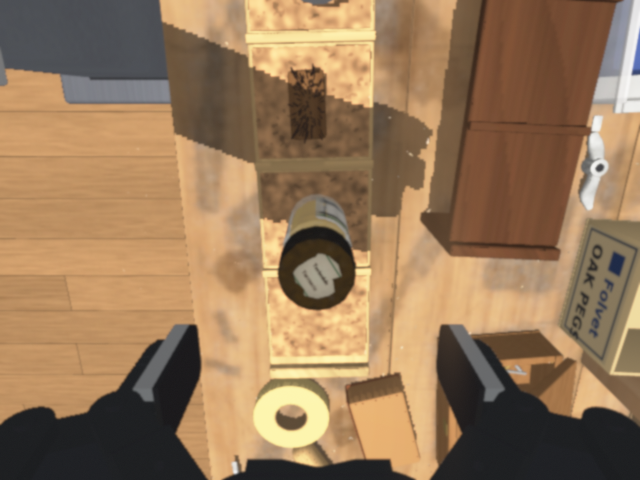

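Call:
step_arm(plan=[[0.4, 0, 0, 0, 0, 0], [0.6, 0, 0, 0, 0, 0], [0.6, 0, 0, 0, 0, 0], [0.6, 0, 0, 0, 0, 0], [0.4, 0, 0, 0, 0, 0], [0.2, 0, 0, 0, 0, 0], [0, 0, 0, 0, 0, 0]])

```text
t: 11.32
eef_pos: [0.4448, -0.2579, 0.1406]
tool_rot: [0.5, 0.5, 0.5, -0.5]
contact_force: [0.4, -0.6, 0.7]
gripper_width: 1.007
```

Call:
step_arm(plan=[[0, 0, 0, 0, 0, 0], [0, 0, 0, 0, 0, 0], [0, 0, 0, 0, 0, 0], [0, 0, 0, 0, 0, 0], [0, 0, 0, 0, 0, 0], [0, 0, 0, 0, 0, 0], [0, 0, 0, 0, 0, 0]], fingers=1, force=30)

```text
t: 12.2
eef_pos: [0.4451, -0.2584, 0.1416]
tool_rot: [0.5, 0.5, 0.499, -0.5]
contact_force: [-1.7, 0.3, 6.7]
gripper_width: 0.473
```

Call:
step_arm(plan=[[-0.3, 0, 0, 0, 0, 0], [-0.5, 0, 0, 0, 0, 0], [-0.4, 0.3, 0, 0, 0, 0], [0, 0.7, 0, 0, 0, 0], [0, 0.8, 0, 0, 0, 0], [0, 0.8, -0.2, 0, 0, 0], [0, 0.7, -0.5, 0, 0, 0], [0, 0.4, -0.8, 0, 0, 0]])

```text
t: 13.2
eef_pos: [0.594, -0.1985, 0.1892]
tool_rot: [0.5, 0.501, 0.499, -0.5]
contact_force: [-0.6, 0.6, -1.6]
gripper_width: 0.472
```

Call:
step_arm(plan=[[0, 0.09, -0.9, 0, 0, 0], [0, 0, -0.9, 0, 0, 0], [0, 0, -0.7, 0, 0, 0], [0, 0, -0.5, 0, 0, 0], [0, 0, -0.23, 0, 0, 0], [0, 0, 0, 0, 0, 0], [0, 0, 0, 0, 0, 0]])

```text
t: 14.08
eef_pos: [0.5965, -0.0706, 0.1888]
tool_rot: [-0.5, -0.5, -0.499, 0.501]
contact_force: [0.2, -0.2, -0.8]
gripper_width: 0.471
```

```bash
python3 look.py f wrist
```

```text
(no output)
```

View pics/wrist_f.png

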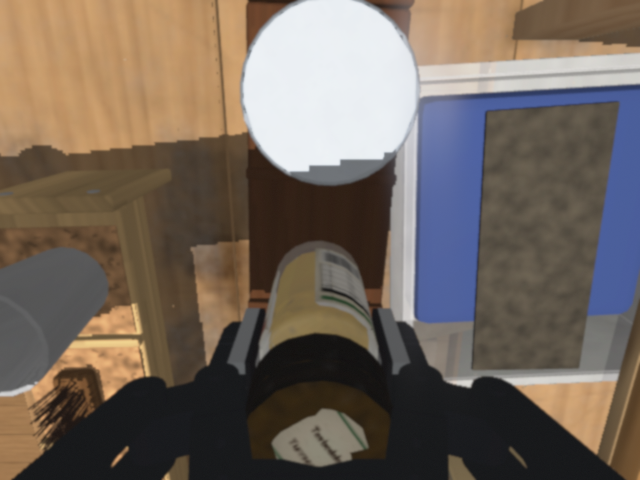

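Call:
step_arm(plan=[[0.2, 0, -0.02, 0, 0, 0], [0.4, 0, 0, 0, 0, 0], [0.3, 0, 0, 0, 0, 0], [0.2, 0, 0, 0, 0, 0], [0.1, 0, 0, 0, 0, 0], [0.03, 0, 0, 0, 0, 0], [0.02, 0, 0, 0, 0, 0], [0, 0, 0, 0, 0, 0]])

```text
t: 15.12
eef_pos: [0.5966, -0.0681, 0.1397]
tool_rot: [0.5, 0.5, 0.5, -0.5]
contact_force: [-2.7, -0.1, 5.6]
gripper_width: 0.471
```

Contact is felt (+5.6 N); release and raise.

Call:
step_arm(plan=[[0, 0, 0, 0, 0, 0], [0, 0, 0, 0, 0, 0], [0, 0, 0, 0, 0, 0], [0, 0, 0, 0, 0, 0], [-0.3, 0, 0, 0, 0, 0], [-0.7, 0, 0, 0, 0, 0], [-0.9, 0, 0, 0, 0, 0], [-0.9, 0, 0, 0, 0, 0]], fingers=-1)

```text
t: 16.12
eef_pos: [0.5966, -0.0682, 0.2529]
tool_rot: [0.5, 0.5, 0.5, -0.5]
contact_force: [0.7, -0.2, 0.9]
gripper_width: 0.997
```

Call:
step_arm(plan=[[0, -0.3, 0.2, 0, 0, 0], [0, -0.6, 0.4, 0, 0, 0], [0, -0.7, 0.5, 0, 0, 0], [0, -0.7, 0.5, 0, 0, 0], [0, -0.7, 0.5, 0, 0, 0], [0, -0.6, 0.36, 0, 0, 0], [0, -0.35, 0.2, 0, 0, 0], [0, 0, 0, 0, 0, 0]])

```text
t: 17.12
eef_pos: [0.4377, -0.175, 0.2509]
tool_rot: [-0.5, -0.5, -0.499, 0.501]
contact_force: [0.2, -0.1, -0.0]
gripper_width: 1.003
```

Call:
step_arm(plan=[[0, 0, 0, 0, 0, 0]])

```text
t: 17.25
eef_pos: [0.4394, -0.1739, 0.251]
tool_rot: [0.5, 0.5, 0.5, -0.5]
contact_force: [-0.1, 0.5, -0.0]
gripper_width: 0.998
```

```bash
python3 look.py g wrist; python3 - <<'E'
from h import *
p,d,c=load('wrist','g');P=cloud(c,d)
o=bot.get_obs();print(o['eef_pos'])
for zl in(.103,.12,.13):
    m=(P[...,0]>.41)&(P[...,0]<.47)&(P[...,1]>-.205)&(P[...,1]<-.14)&(P[...,2]>zl)&(P[...,2]<.142)
    s=P[m];print(zl,len(s),s.min(0).round(4),s.max(0).round(4),cv2.minAreaRect(s[:,:2].astype(np.float32)*1000))
E
```

```text
[ 0.43945285 -0.17374307  0.25097875]
0.103 2128 [ 0.4256 -0.1971  0.103 ] [ 0.4509 -0.1528  0.1386] ((438.20111083984375, -175.0220947265625), (23.971769332885742, 44.05293273925781), 2.7490880489349365)
0.12 816 [ 0.4273 -0.1971  0.12  ] [ 0.4491 -0.1528  0.1386] ((438.26214599609375, -175.07681274414062), (21.797161102294922, 43.74047088623047), 4.9438886642456055)
0.13 420 [ 0.4273 -0.1971  0.1301] [ 0.4491 -0.1528  0.1386] ((438.26214599609375, -175.07681274414062), (21.797161102294922, 43.74047088623047), 4.9438886642456055)
```

View pics/wrist_g.png

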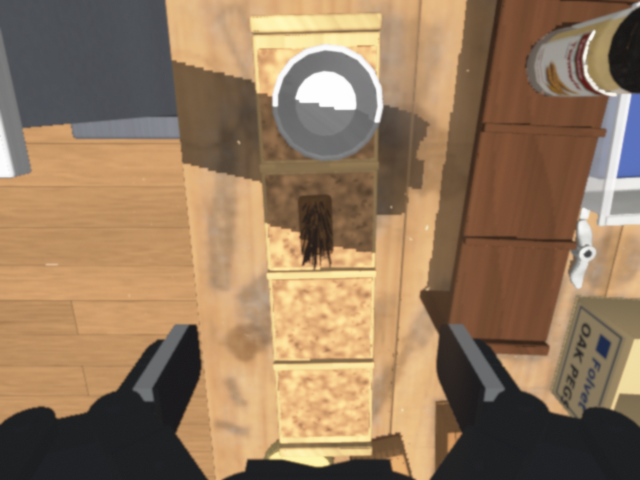

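Call:
step_arm(plan=[[0.5, -0.03, 0.03, 0, 0, 0], [0.7, 0, 0, 0, 0, 0], [0.7, 0, 0, 0, 0, 0], [0.7, 0, 0, 0, 0, 0], [0.6, 0, 0, 0, 0, 0], [0.3, 0, 0, 0, 0, 0], [0.2, 0, 0, 0, 0, 0], [0, 0, 0, 0, 0, 0]])

```text
t: 18.3
eef_pos: [0.4375, -0.1756, 0.1029]
tool_rot: [0.5, 0.5, 0.5, -0.5]
contact_force: [-0.9, -0.5, -0.1]
gripper_width: 1.0
```

Call:
step_arm(plan=[[0, 0, 0, 0, 0, 0], [0, 0, 0, 0, 0, 0], [0, 0, 0, 0, 0, 0], [0, 0, 0, 0, 0, 0], [0, 0, 0, 0, 0, 0], [0, 0, 0, 0, 0, 0], [0, 0, 0, 0, 0, 0], [0, 0, 0, 0, 0, 0]], fingers=1, force=25)

```text
t: 19.3
eef_pos: [0.4375, -0.1759, 0.1033]
tool_rot: [0.5, 0.5, 0.5, -0.5]
contact_force: [-1.5, 0.4, 5.1]
gripper_width: 0.275
```

Call:
step_arm(plan=[[-0.3, 0, 0, 0, 0, 0], [-0.5, 0, 0, 0, 0, 0], [-0.4, 0.3, 0, 0, 0, 0], [0, 0.7, -0.1, 0, 0, 0], [0, 0.8, -0.2, 0, 0, 0], [0, 0.8, -0.2, 0, 0, 0], [0, 0.7, -0.1, 0, 0, 0], [0, 0.4, -0.04, 0, 0, 0]])

```text
t: 20.3
eef_pos: [0.5864, -0.1497, 0.1512]
tool_rot: [0.5, 0.5, 0.5, -0.5]
contact_force: [-1.4, -0.6, 0.4]
gripper_width: 0.28
```

Call:
step_arm(plan=[[0, 0.19, 0, 0, 0, 0], [0, 0, 0, 0, 0, 0], [0, 0, 0, 0, 0, 0]])

```text
t: 20.68
eef_pos: [0.5919, -0.1507, 0.1508]
tool_rot: [-0.5, -0.5, -0.5, 0.501]
contact_force: [-0.5, -0.3, -0.1]
gripper_width: 0.282
```

```bash
python3 look.py h wrist scene
```

```text
(no output)
```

View pics/wrist_h.png

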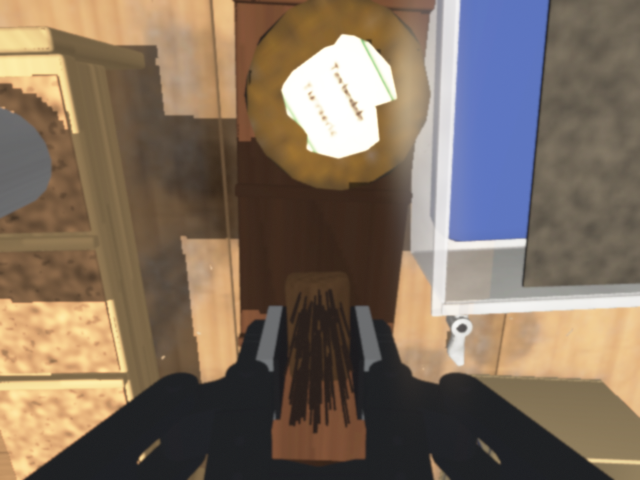

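View pics/scene_h.png

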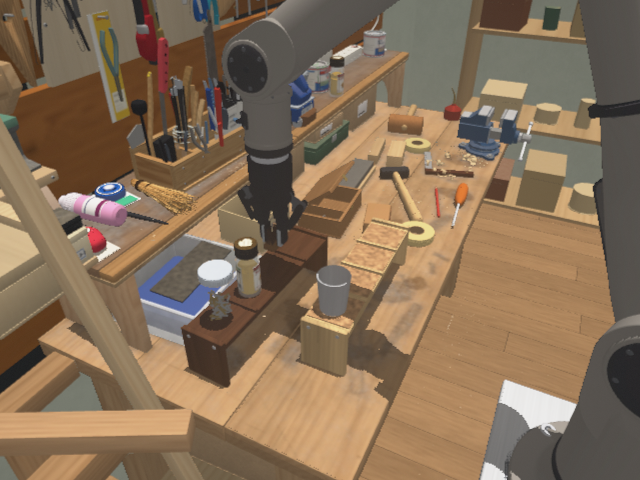

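Call:
step_arm(plan=[[0.2, 0, 0, 0, 0, 0], [0.4, 0, 0, 0, 0, 0], [0.3, 0, 0, 0, 0, 0], [0.2, 0, 0, 0, 0, 0], [0.1, 0, 0, 0, 0, 0], [0.03, 0, 0, 0, 0, 0], [0.01, 0, 0, 0, 0, 0], [0, 0, 0, 0, 0, 0]])

```text
t: 21.78
eef_pos: [0.5931, -0.1503, 0.1017]
tool_rot: [0.5, 0.5, 0.5, -0.5]
contact_force: [0.9, 0.3, -1.0]
gripper_width: 0.278
```

Call:
step_arm(plan=[[0.02, 0, 0, 0, 0, 0], [0, 0, 0, 0, 0, 0], [0.02, 0, 0, 0, 0, 0], [0, 0, 0, 0, 0, 0]])

```text
t: 22.28
eef_pos: [0.5932, -0.1503, 0.1013]
tool_rot: [0.5, 0.5, 0.499, -0.5]
contact_force: [-4.9, 0.6, 12.0]
gripper_width: 0.28
```

Call:
step_arm(plan=[[0, 0, 0, 0, 0, 0], [0, 0, 0, 0, 0, 0], [0, 0, 0, 0, 0, 0], [0, 0, 0, 0, 0, 0], [0, 0, 0, 0, 0, 0], [-0.6, 0, 0, 0, 0, 0], [-1, 0, 0, 0, 0, 0], [-1, 0, 0, 0, 0, 0]], fingers=-1)

```text
t: 23.28
eef_pos: [0.5927, -0.1502, 0.2046]
tool_rot: [-0.5, -0.5, -0.5, 0.5]
contact_force: [0.9, 0.2, -0.6]
gripper_width: 0.995
```

Call:
step_arm(plan=[[-0.9, 0, 0, 0, 0, 0], [-0.3, 0, 0, 0, 0, 0], [0, 0, 0, 0, 0, 0]])

```text
t: 23.65
eef_pos: [0.593, -0.1502, 0.2518]
tool_rot: [0.5, 0.5, 0.5, -0.5]
contact_force: [1.1, 0.3, -0.4]
gripper_width: 1.001
```

Call:
step_arm(plan=[[0, -0.3, 0, 0, 0, 0], [0, -0.6, 0, 0, 0, 0], [0, -0.7, -0.2, 0, 0, 0], [0, -0.8, -0.4, 0, 0, 0], [0, -0.7, -0.4, 0, 0, 0], [0, -0.4, -0.3, 0, 0, 0], [0, -0.21, -0.18, 0, 0, 0], [0, 0, 0, 0, 0, 0]])

```text
t: 24.65
eef_pos: [0.4445, -0.0907, 0.2517]
tool_rot: [0.5, 0.5, 0.5, -0.5]
contact_force: [0.4, 0.2, 0.3]
gripper_width: 1.0
```

Call:
step_arm(plan=[[0, 0, 0, 0, 0, 0]])

```text
t: 24.78
eef_pos: [0.4453, -0.0913, 0.2517]
tool_rot: [0.5, 0.5, 0.5, -0.5]
contact_force: [0.7, -0.5, 0.8]
gripper_width: 1.001
```

```bash
python3 look.py i wrist; python3 - <<'E'
from h import *
p,d,c=load('wrist','i');P=cloud(c,d)
print(bot.get_obs()['eef_pos'])
m=(P[...,0]>.40)&(P[...,0]<.49)&(P[...,1]>-.14)&(P[...,1]<-.04)&(P[...,2]>.158)&(P[...,2]<.172)
s=P[m];print(len(s),s.min(0).round(4),s.max(0).round(4),cv2.minEnclosingCircle(s[:,:2].astype(np.float32)*1000))
E
```

```text
[ 0.44523554 -0.09133264  0.25166732]
2300 [ 0.4163 -0.1207  0.158 ] [ 0.4732 -0.0632  0.1694] ((444.7852783203125, -91.9875259399414), 28.933406829833984)
```

View pics/wrist_i.png

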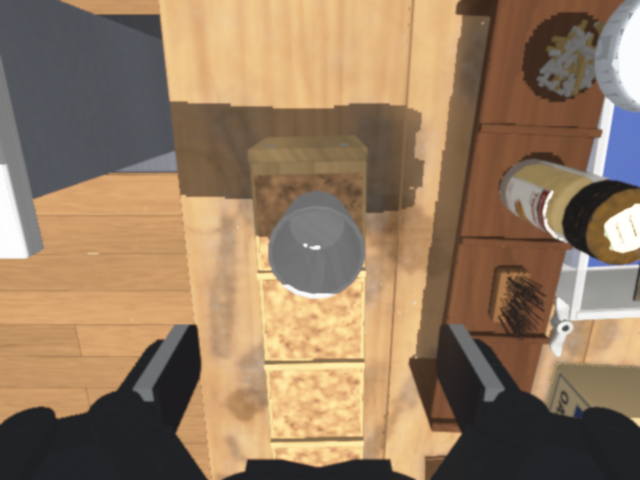

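Call:
step_arm(plan=[[0.4, 0, 0, 0, 0, 0], [0.6, 0, 0, 0, 0, 0], [0.7, 0, 0, 0, 0, 0], [0.7, 0, 0, 0, 0, 0], [0.6, 0, 0, 0, 0, 0], [0.3, 0, 0, 0, 0, 0], [0.1, 0, 0, 0, 0, 0], [0, 0, 0, 0, 0, 0]])

```text
t: 25.82
eef_pos: [0.4448, -0.091, 0.1159]
tool_rot: [0.5, 0.5, 0.5, -0.5]
contact_force: [-0.1, -0.3, 0.1]
gripper_width: 0.998
```

Call:
step_arm(plan=[[0, 0, 0, 0, 0, 0], [0, 0, 0, 0, 0, 0], [0, 0, 0, 0, 0, 0], [0, 0, 0, 0, 0, 0], [0, 0, 0, 0, 0, 0], [0, 0, 0, 0, 0, 0]], fingers=1, force=30)

```text
t: 26.58
eef_pos: [0.4453, -0.0912, 0.1166]
tool_rot: [0.5, 0.5, 0.499, -0.5]
contact_force: [-0.9, -0.6, 5.1]
gripper_width: 0.636
```

Call:
step_arm(plan=[[-0.3, 0, 0, 0, 0, 0], [-0.5, 0, 0, 0, 0, 0], [-0.4, 0, 0.3, 0, 0, 0], [0, 0, 0.7, 0, 0, 0], [0, 0, 0.8, 0, 0, 0], [0, 0.1, 0.8, 0, 0, 0], [0, 0.3, 0.6, 0, 0, 0], [0, 0.6, 0.3, 0, 0, 0]])

```text
t: 27.58
eef_pos: [0.4838, -0.233, 0.1644]
tool_rot: [-0.499, -0.501, -0.499, 0.501]
contact_force: [0.9, 1.0, -0.9]
gripper_width: 0.632
```

Call:
step_arm(plan=[[0, 0.8, 0, 0, 0, 0], [0, 0.8, 0, 0, 0, 0], [0, 0.6, 0, 0, 0, 0], [0, 0.3, 0, 0, 0, 0], [0, 0.1, 0, 0, 0, 0], [0, 0, 0, 0, 0, 0], [0, 0, 0, 0, 0, 0]])

```text
t: 28.45
eef_pos: [0.5875, -0.2313, 0.1638]
tool_rot: [-0.5, -0.5, -0.5, 0.5]
contact_force: [0.0, 0.4, -1.8]
gripper_width: 0.633
```

```bash
python3 look.py j wrist
```

```text
(no output)
```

View pics/wrist_j.png

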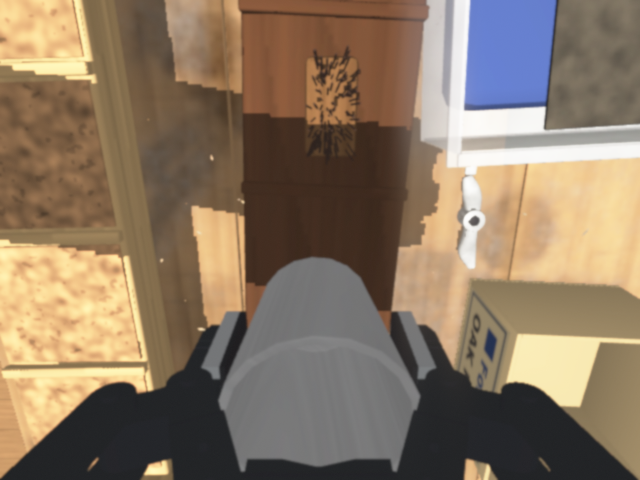

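Call:
step_arm(plan=[[0.2, 0.03, 0, 0, 0, 0], [0.4, 0, 0, 0, 0, 0], [0.3, 0, 0, 0, 0, 0], [0.2, 0, 0, 0, 0, 0], [0.1, 0, 0, 0, 0, 0], [0.03, 0, 0, 0, 0, 0], [0.01, 0, 0, 0, 0, 0], [0, 0, 0, 0, 0, 0]])

```text
t: 29.5
eef_pos: [0.5898, -0.231, 0.1148]
tool_rot: [0.5, 0.5, 0.5, -0.5]
contact_force: [-3.0, 1.0, 4.9]
gripper_width: 0.631
```

Contact (+4.9 N); release, raise and back away to check.

Call:
step_arm(plan=[[0, 0, 0, 0, 0, 0], [0, 0, 0, 0, 0, 0], [0, 0, 0, 0, 0, 0], [0, 0, 0, 0, 0, 0], [0, 0, 0, 0, 0, 0], [-0.4, 0, 0, 0, 0, 0], [-0.8, 0, 0, 0, 0, 0], [-1, 0, 0, 0, 0, 0]], fingers=-1)

```text
t: 30.5
eef_pos: [0.5894, -0.2309, 0.2036]
tool_rot: [-0.5, -0.5, -0.5, 0.5]
contact_force: [-0.4, -0.3, 0.0]
gripper_width: 0.998
```

Call:
step_arm(plan=[[-0.9, 0, 0, 0, 0, 0], [-0.4, -0.6, 0.6, 0, 0, 0], [0, -0.8, 0.8, 0, 0, 0], [0, -0.8, 0.8, 0, 0, 0], [0, -0.8, 0.8, 0, 0, 0], [0, -0.6, 0.8, 0, 0, 0], [0, -0.4, 0.5, 0, 0, 0], [0, 0, 0, 0, 0, 0]])

```text
t: 31.5
eef_pos: [0.4279, -0.4051, 0.2552]
tool_rot: [-0.499, -0.501, -0.498, 0.502]
contact_force: [-0.2, 0.2, -0.1]
gripper_width: 1.002
```

```bash
python3 look.py k top scene; python3 - <<'E'
from h import *
p,d,c=load('top','k');P=cloud(c,d)
C=np.array([.5948,-.111]);a=.0456;yx=np.array([a,1])/np.hypot(a,1);xx=np.array([yx[1],-yx[0]])
for nm,(yc,zl,zh) in dict(screw=(.012,.185,.206),capped=(-.07,.19,.206),brush=(-.152,.108,.142),cup=(-.234,.155,.172)).items():
    m=(P[...,0]>.545)&(P[...,0]<.645)&(abs(P[...,1]-yc)<.041)&(P[...,2]>zl)&(P[...,2]<zh)
    s=P[m][:,:2].astype(np.float32)*1000
    ce=cv2.minAreaRect(s)[0] if nm=='brush' else cv2.minEnclosingCircle(s)[0]
    v=np.array(ce)/1000-C
    print(nm,len(s),np.round(ce,1),'rack x,y mm',(v@xx*1000).round(1),(v@yx*1000).round(1),'topz',np.median(P[m][:,2]).round(4),cv2.minEnclosingCircle(s)[1])
a0,_,_=load('top','a')
df=cv2.absdiff(a0,p).max(2)
for nm,(u0,u1,v0,v1) in dict(clamp=(290,340,158,180),sand=(425,490,228,278),tape=(425,480,278,330)).items(): print(nm,(df[v0:v1,u0:u1]>60).sum())
print(bot.get_obs()['eef_pos'])
E
```

```text
screw 840 [600.4  11.7] rack x,y mm -0.0 122.9 topz 0.1979 27.934986114501953
capped 439 [597.  -69.5] rack x,y mm 0.4 41.5 topz 0.1991 20.5985164642334
brush 124 [ 594.4 -151.6] rack x,y mm 1.4 -40.6 topz 0.1208 22.10227394104004
cup 208 [ 588.9 -234.3] rack x,y mm -0.3 -123.5 topz 0.1633 28.777217864990234
clamp 0
sand 528
tape 2257
[ 0.43036274 -0.40220346  0.254926  ]
```

View pics/top_k.png

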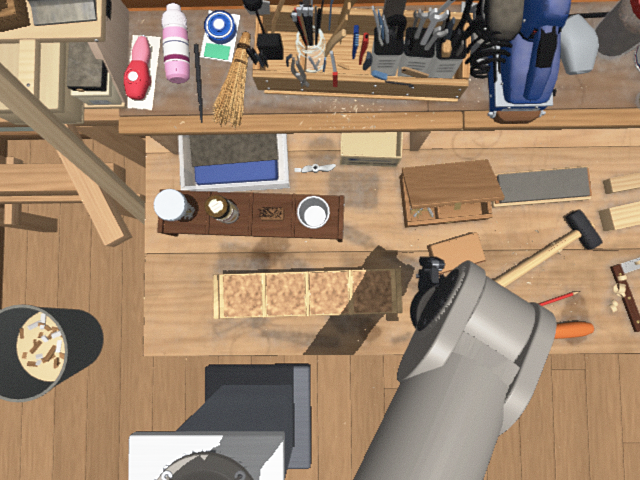

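View pics/scene_k.png

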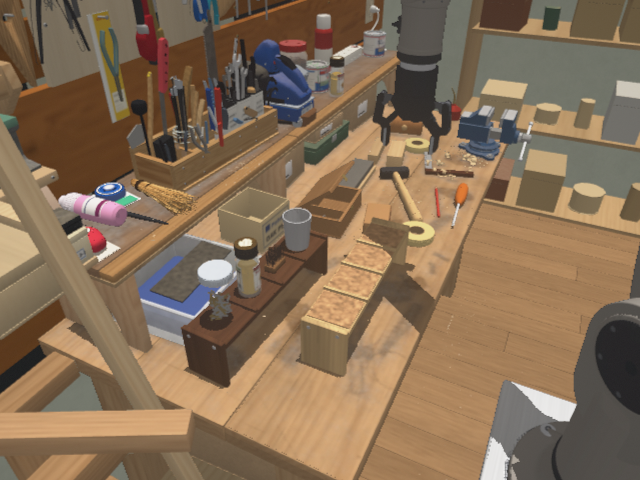

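```bash
python3 -c "
from station import bot
o=bot.get_obs();print(o['t'],abs(o['joint_vel']).max(),o['contact_force'])
print(bot.hand_in())"
```

```text
31.6 0.018427356257896006 [-0.26646828  0.2255322   0.82732919]
the job is handed in; nothing more can be done
None
```

All four things now stand on the dark rack in reverse order: from the left, jar of screws, dark-capped jar, brush, cup. I released each one only after feeling it touch the board, and handed the job in at 31.6 s with the gripper open, touching nothing.

- **Placing:** in the last top picture each one is within about 1.5 mm of its bay centre, along and across the rack. Heights and pictures show them upright, and nothing tipped on the way.
- **Disagreement:** the top camera's y readings were about 3 mm lower than the arm's and wrist camera's. I corrected for that when placing.
- **Bystanders:** the wing clamp shows no change in the top picture. The arm was partly in front of the sanding block and the tape there, so I did not measure them again. They look unmoved in the scene view, and the arm only passed well above them.

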